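# Strip a valve trim stack and set out its parts

### The arm

A 6-joint arm with a two-finger parallel gripper is mounted at the origin on the work surface. World frame = base frame: x ahead of the robot, y to its left, z up, the work surface at z = 0. Lengths are in mm, angles in rad, forces in N, time in s.
With the tool pointing down it reaches from about 300 to 775 mm from the base axis. Payload 14.6 kg.
Tool frame: the origin (TCP) lies at the very end of the fingers, on their centre line; the grasp point (between the pads) lies 19 mm behind it; z points along the fingers, y is the line along which they close (so a half turn about z gives the same grasp; the last joint's range is limited). The gripper opens to 94 mm and grips with 3 to 60 N. Pads are 16 mm wide; open, the fingers measure 119 mm over their backs; the gripper's body (75 mm by 177 mm) begins 78 mm behind the grasp point.
Start: joints at [1.109, 0.3, 1.521, -0, 1.321, -0.067], TCP at [211.539, 507.681, 205.446] pointing down, gripper open.
Joint ranges: [-3.03, 3.03], [-0.79, 2.21], [0.23, 2.52], [-1.04, 4.18], [0, 3.07], [-2.55, 2.55]. Speed limits (rad/s): [2.22, 2.22, 2.57, 3.14, 3.14, 3.14].

### API

Orientations are given as [roll, pitch, yaw] about the fixed x, y, z axes, in that order (R = Rz(yaw) Ry(pitch) Rx(roll)).
In Python, from cell import manip, camera, get_calibration gives the robot as it stands. The module is installed in compiled form; this text tells all that it offers.
- The arm moves only by the tool jog_arm, never from a script. Its argument "plan" is one flat list of numbers, 6 for each row, row after row: the shift along the world's x, y, z in m, then the turn, a rotation vector about the world's x, y, z in degrees. A call has 1 to 20 rows; each row is the pose to reach, as a shift and turn from the pose commanded when the call began; what a row does not reach only later rows make up. A row lasts 1/10 s, in which the tool goes at most 50 mm and 8.59 degrees, less where a joint would pass 70% of its speed; a pose out of reach is approached as far as the arm can. A call with a gripper value outside its range is refused whole. "claw" is the finger opening in m, from 0 to 0.094, set as the call begins (left out, the last holds). The fingers move at their own pace and stop on an object; "force" is the grip in N (left out, the last holds). Time passes only in rows, so rows that repeat a pose let the fingers close. It gives the time, the measured TCP pose, the force, the opening and the grip force at its end, in the units of the state.
- manip.read_state(): the state, without advancing time (a new reading comes with each control period).
- camera(name): name is "side" or "top" or "wrist"; returns (picture, depth): 384x512x3 uint8, red, green, blue; 384x512 float32, mm along the optical axis (not along the pixel's ray), 0 where there is no reading.
- get_calibration(name): a dict with "fx", "fy", "cx", "cy" (pixels), "origin" and "attitude" of the camera in the world. Camera axes: x right, y down, z forward; pixel columns grow to the right and rows downward; lengths in mm; the calibration is good to about 2 mm. The wrist camera is an equidistant fisheye: a pixel r from the principal point sees the ray r / f radians off the axis. A picture is of the moment at which its call begins: read the wrist's pose just before it. get_calibration takes no time and is no camera call; for the wrist camera it gives the pose at the moment of the call.
- manip.sign_off(): hands the job in; it is judged then, once.
The state is a dict: "clock": time; "joints": joint angles; "qd": joint speeds; "effort": joint torques, N m; "eef_pos": TCP position; "eef_rot": TCP orientation; "wrist_force": force on the tool from outside, world axes, zero at the start; "moment": the same for the moment, N m; "finger_gap": finger opening in mm; "finger_force": force on a finger pad.
Only numpy, scipy, OpenCV 4.12 (cv2) and the standard library are available. Lean on these libraries where they do the work, as an engineer would, in place of code of your own. Each camera call takes 0.05 s, during which the arm holds its last target. There are 200 camera calls.

### The job

The trim of a valve stands stacked on a small wooden board. Take it apart and set every part at its own station: the oval packing flange flat in the cardboard carton, the plug nose down in the bore of the wooden stand, the cage down over the steel spigot, and the seat ring, the same side up, flat on the middle of the round lapping plate. Lower the plug and the seat ring into place without dropping them, let no part topple over, and leave the handwheel valve and the jar of paste standing where they are.

Things in the scene. Friction and masses are not known exactly. Their poses are not given: they have to be found in the camera images.
- packing_flange_mid (a point): Packing flange, the top part of the stack: a flat dark iron oval plate 88 mm long (its x axis), 36 mm wide across the middle (its y axis), 12 mm thick, with a 20 mm hole in the middle and a bolt hole near each end. Starts lying on the cage's top rim with the plug's stem through its middle hole; the stem stands 25 mm above it. About 0.2 kg. Point: its centre, half-way through its thickness; z up.
- plug_mid (a point): Plug with stem, steel, 93 mm tall in all: a nose 24 mm across and 8 mm high at the bottom, above it a head 36 mm across and 26 mm high, then a stem 12 mm across up to the top. It stands inside the cage, the nose in the seat ring's bore and the head resting on the ring; the upper 37 mm of the stem stand above the cage's rim. About 0.27 kg. Point: on its axis half-way up (46.5 mm above the nose's end and below the stem's top); z up along the stem.
- cage_mid (a point): Cage: a bright metal tube with windows, 54 mm across outside, 46 mm inside, 48 mm tall, open at both ends, standing on the seat ring around the plug. About 0.19 kg. Point: its centre, half-way up; z up.
- seat_ring_mid (a point): Seat ring, the bottom part of the stack: a steel ring 66 mm across, 20 mm high, with a 28 mm bore and a 3 mm high rim round its upper edge inside which the cage stands (3 mm of play all round). It lies on a wooden board 120 mm square and 20 mm thick, fixed to the bench. About 0.34 kg. Point: its centre, half-way up; z up.
- carton: Station of the packing flange: an open brown cardboard carton, outside 150 mm (its x) by 120 mm (its y), walls 35 mm high, walls and floor 4 mm thick; fixed. Small flaps slope down outside its two x ends. Origin: centre of its underside.
- plug_stand: Station of the plug: a square wooden block, 95 mm wide and 45 mm high, with a round bore 52 mm across and 35 mm deep in the middle of its top (bore floor 10 mm above the bench); fixed. Origin: centre of its underside.
- spigot_stand: Station of the cage: a dark steel disc 90 mm across and 12 mm high with an upright round spigot 28 mm across in its middle, whose top is 42 mm above the bench; fixed. The cage is to rest on the disc. Origin: centre of its underside.
- lap_plate: Station of the seat ring: a round dark cast-iron lapping plate, 120 mm across and 22 mm high, with a flat top cut by a square grid of fine grooves; fixed. Origin: centre of its underside.
- globe_valve_mid (a point): Bystander: a silver globe valve with a green handwheel 80 mm across, 152 mm tall, standing loose at the left of the bench. Point: on its axis, 75 mm up.
- paste_jar_mid (a point): Bystander: a small amber jar with a steel lid, 46 mm across and 48 mm tall, standing loose in the middle of the stations. Point: its centre, 24 mm up.
Not all that is in view belongs to the job. Of the things that look like the spigot_stand, the smallest one is meant.

How it is judged (in metres and radians):
At the end, for the whole second after the job is handed in: Flange flat on the carton's floor (7 deg); plug upright (8 deg), nose on the floor of the stand's bore; cage resting on the disc around the spigot (6 deg); seat ring flat on the lapping plate, same side up, within 15 mm of its centre; all at rest (x of packing_flange_mid in the frame of carton between -0.072 and 0.072 m and y of packing_flange_mid in the frame of carton between -0.057 and 0.057 m and z of packing_flange_mid in the frame of carton below 0.015 m and angle between packing_flange_mid's own z axis and vertical below 0.12 rad and horizontal distance between plug_mid and plug_stand below 0.012 m and z of plug_mid in the frame of plug_stand below 0.061 m and angle between plug_mid's own z axis and vertical below 0.15 rad and horizontal distance between cage_mid and spigot_stand below 0.013 m and z of cage_mid in the frame of spigot_stand below 0.041 m and angle between each of cage_mid, seat_ring_mid's own z axis and vertical below 0.1 rad and horizontal distance between seat_ring_mid and lap_plate below 0.015 m and z of seat_ring_mid in the frame of lap_plate between 0.028 and 0.036 m and linear speed of each of seat_ring, cage, plug, packing_flange below 0.02 m/s); the robot touches nothing.
It fails at once if a part of the trim toppled over (more than 57 degrees from upright) (angle between any of seat_ring_mid, cage_mid, plug_mid, packing_flange_mid's own z axis and vertical above 1 rad).
It fails at once if the plug or the seat ring was dropped onto its station (arriving faster than 0.6 m/s, a fall of about 18 mm) ((horizontal distance between seat_ring_mid and lap_plate below 0.05 m and z of seat_ring_mid in the frame of lap_plate below 0.05 m and linear speed of seat_ring above 0.6 m/s) or (horizontal distance between plug_mid and plug_stand below 0.05 m and z of plug_mid in the frame of plug_stand below 0.072 m and linear speed of plug above 0.6 m/s)).
It fails at once if the handwheel valve or the jar was moved by more than 30 mm or knocked over (distance of any of globe_valve_mid, paste_jar_mid from where it was at the start of the episode above 0.03 m or angle between any of globe_valve_mid, paste_jar_mid's own z axis and vertical above 0.5 rad).
It also fails if it takes over 134 s, if anything falls off the work surface, if the arm or the gripper's body presses on something with over 40 N, if the wrist force passes 120 N, or if a joint passes its speed limit or range.

## Working session

There is one attempt and no reset: what is moved stays moved. The work goes in short steps, Python scripts to look and compute and a tool call to move; the robot and the scene stay as the last step left them, time stands still between calls to the robot, and variables do not carry over. Pictures are saved under pics/ and viewed, at most 14 in all, crops included, and the job is handed in when it is done.

Besides the shell and the picture viewer there is one more tool, called after "Call:" as name(argument=value, ...) on one line, values as JSON. jog_arm: Moves the arm, as the interface text tells. Its arguments: {"type":"object","properties":{"plan":{"type":"array"},"claw":{"type":"number"},"force":{"type":"number"}},"required":["plan"]}

```bash
mkdir -p pics; cat > h.py <<'E'
import numpy as np, cv2
from cell import manip, camera, get_calibration
from scipy.spatial.transform import Rotation as R
def att(c):
    a=np.array(c["attitude"],float)
    return a if a.shape==(3,3) else R.from_euler('xyz',a).as_matrix()
def shot(name):
    c=get_calibration(name); im,d=camera(name)
    np.savez(''+name+'.npz',im=im,d=d); return c,im,d
def cloud(c,d,fish=False):
    v,u=np.mgrid[:d.shape[0],:d.shape[1]]
    x=(u-c["cx"])/c["fx"]; y=(v-c["cy"])/c["fy"]
    if fish:
        r=np.hypot(x,y); k=np.where(r>1e-6,np.tan(np.minimum(r,1.5))/np.maximum(r,1e-6),1); x=x*k;y=y*k
    p=np.stack([x*d,y*d,d],-1)@att(c).T+np.array(c["origin"])
    p[d<=0]=np.nan
    return p
E
python3 - <<'E'
from h import *
print(manip.read_state())
for n in("side","top"):
    c,im,d=shot(n); print(n,c); cv2.imwrite(f'pics/{n}0.png',cv2.resize(im[:,:,::-1],(800,600)))
    np.save(n+'_P.npy',cloud(c,d))
print(get_calibration("wrist"))
E
```

```text
{'clock': 0.0, 'joints': array([ 1.10940203e+00,  3.00448899e-01,  1.52157577e+00, -1.31581078e-05,
        1.32072152e+00, -6.66080878e-02]), 'qd': array([ 1.62846082e-03,  5.68794856e-04, -1.03002899e-03, -2.42504786e-04,
        3.11854224e-04, -9.19828017e-05]), 'effort': array([-7.10666809e-04, -5.31784666e+01, -3.52735770e+01,  7.07986252e-02,
        2.43898766e-02, -5.03134046e-06]), 'eef_pos': array([211.42701114, 507.44990697, 204.90076095]), 'eef_rot': array([-3.14044082e+00, -6.40614146e-05,  2.74680967e+00]), 'wrist_force': array([ 0.47166927, -0.09900695,  0.51066645]), 'moment': array([-0.01515863, -0.02357696,  0.0120438 ]), 'finger_force': 0.0, 'finger_gap': 94.08056210878996}
side {'fx': 378.0225376251311, 'fy': 378.0225376251311, 'cx': 256.92682251139723, 'cy': 193.21738802952194, 'origin': array([ 167.05014324, -550.88957434,  516.91756364]), 'attitude': array([-2.10914029, -0.02444416, -0.44408005])}
top {'fx': 372.7946837904741, 'fy': 372.7946837904741, 'cx': 251.10130708275264, 'cy': 188.35798960450262, 'origin': array([325.94426358,  97.0017392 , 982.66163646]), 'attitude': array([-2.98161841,  0.01873934, -1.5763038 ])}
{'fx': 297.3186396354542, 'fy': 297.3186396354542, 'cx': 252.59761091485194, 'cy': 191.8997460609378, 'origin': array([142.75365667, 535.81917219, 384.64338628]), 'attitude': array([2.88230593e+00, 1.52734804e-03, 1.17624662e+00])}
```

View pics/top0.png

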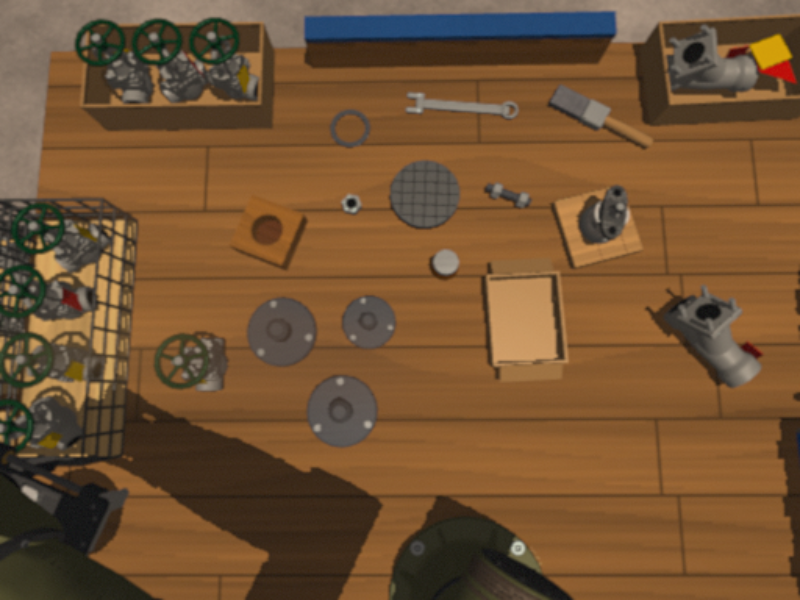

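View pics/side0.png

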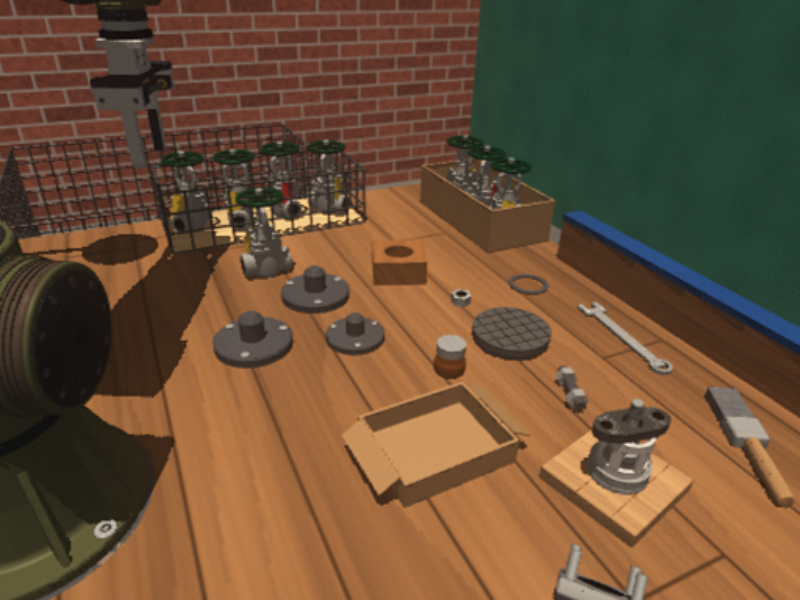

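Top view (800x600 px), candidates for the spigot stand: large (281,331), large (341,411), small (368,321). I choose the smallest, at (368,321). The stack is at (605,220), carton (526,320), wooden stand (267,230), lap plate (425,194), jar (446,263) and loose valve (190,361). The other valves are decoys in the crates, and the loose ring at (350,128) and the flanged valve body at (710,330) are clutter.

```bash
python3 - <<'E'
from h import *
P=np.load('top_P.npy'); S=np.load('side_P.npy')
im=np.load('top.npz')['im']
def reg(u,v,r,zlo,zhi,nm):
    s=.64; u*=s;v*=s;r*=s
    V,U=np.mgrid[:384,:512]
    m=(np.hypot(U-u,V-v)<r)&(P[...,2]>zlo)&(P[...,2]<zhi)
    q=P[m]
    rc=cv2.minAreaRect(q[:,:2].astype(np.float32)); c,rad=cv2.minEnclosingCircle(q[:,:2].astype(np.float32))
    print(nm,len(q),'z',np.median(q[:,2]).round(1),'mean',q[:,:2].mean(0).round(1),'rect',np.round(rc[0],1),np.round(rc[1],1),round(rc[2],1),'circ',np.round(c,1),round(rad,1))
reg(425,194,45,16,30,'lap')
reg(267,230,50,38,52,'plugstand')
reg(368,321,40,8,20,'spig disc'); reg(368,321,20,35,50,'spig top')
reg(281,331,45,8,20,'big1 disc');reg(341,411,45,8,20,'big2 disc')
reg(526,320,75,28,42,'carton rim'); reg(526,320,40,0,10,'carton floor')
reg(446,263,25,40,60,'jar')
reg(600,225,60,14,26,'board')
reg(605,220,60,88,105,'flange'); reg(615,190,30,112,130,'stem')
reg(190,361,50,60,170,'valve')
# side cloud for stack
def sreg(z0,z1,nm):
    m=(S[...,2]>z0)&(S[...,2]<z1)&(S[...,0]>330)&(S[...,0]<620)&(S[...,1]<-100)&(S[...,1]>-300)
    q=S[m]; rc=cv2.minAreaRect(q[:,:2].astype(np.float32)); print(nm,len(q),q.mean(0).round(1),np.round(rc[0],1),np.round(rc[1],1),round(rc[2],1))
sreg(93,103,'S flange');sreg(112,130,'S stem');sreg(16,24,'S board')
np.set_printoptions(suppress=True)
cv2.imwrite('pics/crop1.png',cv2.resize(np.hstack([im[170:300,160:290],im[90:220,340:470]])[:,:,::-1],(800,400),interpolation=cv2.INTER_CUBIC))
E
```

```text
lap 1516 z 21.4 mean [656.1  57.3] rect [657.   57.1] [118.3 118.8] 89.6 circ [657.3  57.5] 60.5
plugstand 1029 z 44.2 mean [588.7 323. ] rect [589.9 323.1] [96.4 95.9] 68.5 circ [589.7 324.1] 66.5
spig disc 777 z 11.5 mean [436.5 153.7] rect [437.9 153.1] [87.  87.5] 89.5 circ [437.1 154.1] 44.9
spig top 87 z 39.7 mean [437.2 153.8] rect [437.2 155.2] [23.4 25.9] 0.0 circ [437.3 154.5] 13.6
big1 disc 1323 z 14.9 mean [420.8 299.4] rect [421.9 300.5] [113.7 114.7] 78.7 circ [421.9 300.6] 58.0
big2 disc 1446 z 15.0 mean [290.6 197.4] rect [291.6 197.7] [113.3 113.2] 89.5 circ [290.7 198.1] 58.0
carton rim 921 z 33.8 mean [ 435.4 -105.5] rect [ 437.9 -104.9] [194.6 121. ] 2.5 circ [ 439.  -106.2] 104.3
carton floor 1819 z 3.5 mean [ 438.3 -109.4] rect [ 438.4 -112. ] [129.4 135.3] 74.0 circ [ 439.  -110.7] 68.7
jar 208 z 47.5 mean [530.2  25.6] rect [530.4  25.3] [40.1 38.7] 0.5 circ [530.8  25.3] 20.8
board 1237 z 19.2 mean [ 587.1 -226. ] rect [ 593.9 -218.5] [120.8 158.4] 14.2 circ [ 595.8 -224. ] 92.1
flange 438 z 96.1 mean [ 596.6 -234.5] rect [ 597.6 -238. ] [42.  87.3] 79.0 circ [ 598.2 -235.1] 43.7
stem 30 z 120.3 mean [ 597.2 -234.9] rect [ 597.6 -235.6] [10.4 12. ] 48.4 circ [ 597.9 -235.6] 6.2
valve 922 z 148.0 mean [366.6 412.3] rect [367.  414.5] [79.  78.6] 47.0 circ [367.5 415.3] 40.5
S flange 529 [ 585.8 -235.3   96.2] [ 587.8 -232.2] [38.8 69.6] 79.5
S stem 63 [ 595.7 -235.8  118.2] [ 596.9 -235.1] [10.3 11.9] 61.3
S board 2147 [ 547.4 -229.4   19.4] [ 497.4 -171.2] [151.8 335.3] 56.0
```

View pics/crop1.png

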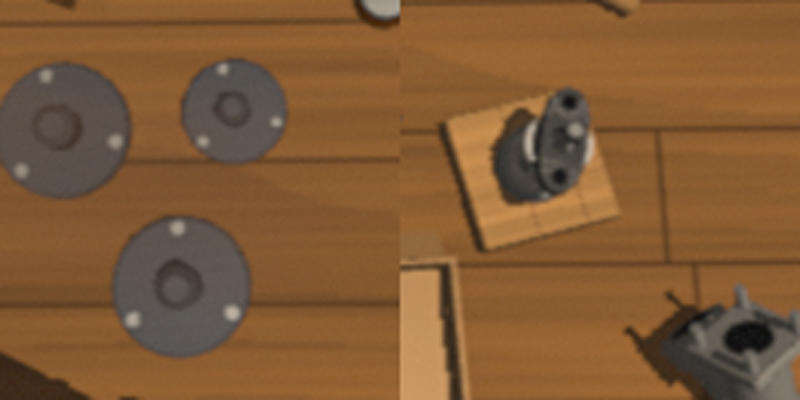

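The crop confirms that the disc at upper right is the smallest (measured 90 mm). The flange's long axis is about -11° from world x, and its centre is about (597.5, -235). All measured heights match the given sizes. Next I move above the stack, with the fingers closing across the flange width.

Call:
jog_arm(plan=[0.04,-0.077,0,0,0,3,0.08,-0.154,0,0,0,6,0.12,-0.231,0,0,0,9,0.142,-0.273,0,0,0,11.6,0.164,-0.315,0,0,0,11.6,0.186,-0.357,0,0,0,11.6,0.208,-0.4,0,0,0,11.6,0.23,-0.443,0,0,0,11.6,0.252,-0.485,0,0,0,11.6,0.274,-0.527,0,0,0,11.6,0.296,-0.57,0,0,0,11.6,0.318,-0.612,0,0,0,11.6,0.34,-0.654,0,0,0,11.6,0.357,-0.687,0,0,0,11.6,0.37,-0.712,0,0,0,11.6,0.38,-0.731,0,0,0,11.6,0.386,-0.743,0,0,0,11.6,0.386,-0.743,0,0,0,11.6,0.386,-0.743,0,0,0,11.6,0.386,-0.743,0,0,0,11.6])

```text
clock: 2.1
eef_pos: [597.3, -234.4, 205.4]
eef_rot: [3.141, -0.0, 2.95]
wrist_force: [-0.4, 0.3, 0.7]
finger_gap: 94.1
finger_force: 0.0
```

```bash
python3 - <<'E'
from h import *
c,im,d=shot("wrist"); s=manip.read_state(); print(s['eef_pos'],s['eef_rot'],s['joints'])
P=cloud(c,d,True); np.save('wrist_P.npy',P)
x,y,z=[P[...,i] for i in range(3)]
n=np.hypot(x-597,y+235)<80
for nm,a,b in(('flange',90,104),('stem',112,130),('board',14,26)):
    q=P[n&(z>a)&(z<b)]; 
    if len(q)>3:
        rc=cv2.minAreaRect(q[:,:2].astype(np.float32)); print(nm,len(q),q.mean(0).round(1),np.round(rc[0],1),np.round(rc[1],1),round(rc[2],1))
cv2.imwrite('pics/w1.png',cv2.resize(im[:,:,::-1],(800,600)))
E
```

```text
[ 597.37967425 -234.23763012  205.7334895 ] [3.14151511e+00 1.32751626e-04 2.95032606e+00] [-4.30800384e-01  5.07914437e-01  1.23164122e+00  1.08367135e-04
  1.40192644e+00 -1.81034833e+00]
flange 2311 [ 596.5 -235.3   97.3] [ 598.  -235.8] [37.6 87. ] 78.7
stem 165 [ 596.8 -235.4  120.9] [ 597.6 -235.6] [11.3 11.6] 77.8
board 5470 [ 586.9 -233.2   20.4] [ 598.  -235.6] [120.5 120.7] 13.8
```

View pics/w1.png

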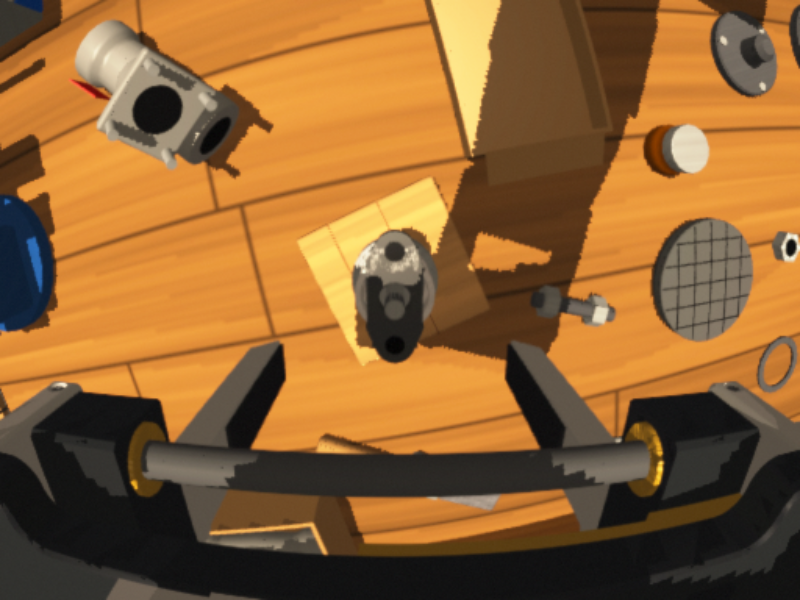

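The wrist view shows the stack at about (395,290), between the fingers, and the measured centre of (598, -235.6) agrees with the earlier one. I descend and grip the flange.

Call:
jog_arm(plan=[0,-0.0005,-0.03,0,0,0,0,-0.0005,-0.06,0,0,0,0,-0.0005,-0.085,0,0,0,0,-0.0005,-0.1,0,0,0,0,-0.0005,-0.11,0,0,0,0,-0.0005,-0.117,0,0,0,0,-0.0005,-0.117,0,0,0,0,-0.0005,-0.117,0,0,0], claw=0.08)

```text
clock: 2.95
eef_pos: [597.9, -236.0, 89.4]
eef_rot: [-3.141, 0.001, 2.949]
wrist_force: [0.6, -0.5, 0.3]
finger_gap: 80.0
finger_force: 0.0
```

Call:
jog_arm(plan=[0,0,0,0,0,0,0,0,0,0,0,0,0,0,0,0,0,0,0,0,0,0,0,0,0,0,0,0,0,0,0,0,0,0,0,0,0,0,0,0,0,0,0,0,0,0,0,0], claw=0.02, force=25)

```text
clock: 3.75
eef_pos: [597.5, -235.7, 88.5]
eef_rot: [3.141, -0.0, 2.949]
wrist_force: [0.9, 0.9, 0.3]
finger_gap: 35.6
finger_force: 25.0
```

Call:
jog_arm(plan=[0,0,0.008,0,0,0,0,0,0.02,0,0,0,0,0,0.035,0,0,0,0,0,0.05,0,0,0,-0.005,0.004,0.058,0,0,1,-0.02,0.016,0.06,0,0,3,-0.04,0.032,0.06,0,0,5,-0.06,0.049,0.06,0,0,7,-0.08,0.065,0.06,0,0,9,-0.1,0.081,0.05,0,0,11,-0.12,0.097,0.04,0,0,13,-0.14,0.113,0.03,0,0,14,-0.153,0.124,0.02,0,0,14,-0.1595,0.129,0,0,0,14,-0.1595,0.129,-0.02,0,0,14,-0.1595,0.129,-0.04,0,0,14,-0.1595,0.129,-0.058,0,0,14,-0.1595,0.129,-0.07,0,0,14,-0.1595,0.129,-0.077,0,0,14,-0.1595,0.129,-0.08,0,0,14])

```text
clock: 5.75
eef_pos: [438.0, -106.8, 8.3]
eef_rot: [3.142, -0.0, -3.089]
wrist_force: [0.6, 0.2, -1.4]
finger_gap: 35.3
finger_force: 25.0
```

Call:
jog_arm(plan=[0,0,0,0,0,0,0,0,0,0,0,0])

```text
clock: 5.95
eef_pos: [438.4, -106.9, 9.0]
eef_rot: [-3.141, 0.001, -3.09]
wrist_force: [-0.7, -0.3, -2.3]
finger_gap: 35.7
finger_force: 25.0
```

Call:
jog_arm(plan=[0,0,-0.001,0,0,0,0,0,-0.001,0,0,0,0,0,-0.001,0,0,0,0,0,-0.001,0,0,0], claw=0.065)

```text
clock: 6.35
eef_pos: [438.2, -106.8, 7.6]
eef_rot: [-3.141, 0.0, -3.09]
wrist_force: [0.2, -0.1, -0.1]
finger_gap: 63.4
finger_force: 0.0
```

Call:
jog_arm(plan=[0,0,0.01,0,0,0,0,0,0.03,0,0,0,0,0,0.06,0,0,0,0,0,0.1,0,0,0,0,0,0.14,0,0,0,0.03,-0.024,0.158,0,0,0,0.06,-0.048,0.16,0,0,0,0.09,-0.072,0.16,0,0,0,0.12,-0.096,0.16,0,0,0,0.145,-0.117,0.16,0,0,0,0.1595,-0.129,0.16,0,0,0,0.1595,-0.129,0.16,0,0,0,0.1595,-0.129,0.16,0,0,0], claw=0.06)

```text
clock: 7.65
eef_pos: [597.1, -235.6, 167.6]
eef_rot: [3.141, -0.0, -3.09]
wrist_force: [-0.4, -0.5, -0.2]
finger_gap: 59.9
finger_force: 0.0
```

```bash
cat > w.py <<'E'
from h import *
import sys
def look(cx,cy,bands,r=80,cam='wrist'):
    c,im,d=shot(cam); s=manip.read_state(); print(s['eef_pos'].round(1),s['eef_rot'].round(3))
    P=cloud(c,d,cam=='wrist'); z=P[...,2]; n=np.hypot(P[...,0]-cx,P[...,1]-cy)<r
    for nm,a,b in bands:
        q=P[n&(z>a)&(z<b)]
        if len(q)>5:
            f=q[:,:2].astype(np.float32); rc=cv2.minAreaRect(f); cc=cv2.minEnclosingCircle(f)
            print(nm,len(q),q.mean(0).round(1),'rect',np.round(rc[0],1),np.round(rc[1],1),round(rc[2],1),'circ',np.round(cc[0],1),round(cc[1],1))
    return im
E
python3 - <<'E'
from w import *
im=look(597.5,-235.5,[('stem',105,130),('cage',78,92),('ring',34,44)])
im2=look(438,-107,[('flange',9,22)],55,'top')
cv2.imwrite('pics/w2.png',np.hstack([im[100:300,150:350],im2[130:330,270:470]])[:,:,::-1])
E
```

```text
[ 597.  -235.3  167.8] [ 3.141 -0.    -3.089]
stem 251 [ 596.3 -235.8  119.3] rect [ 597.5 -235.8] [12.  11.8] 0.8 circ [ 597.8 -235.6] 6.3
cage 981 [ 597.9 -235.6   84.5] rect [ 597.9 -235.7] [53.3 54. ] 74.3 circ [ 598.2 -235.5] 27.4
ring 730 [ 586.6 -235.8   39. ] rect [ 596.9 -235.4] [64.5 62.6] 55.1 circ [ 598.  -235.8] 33.2
[ 597.1 -235.2  168. ] [-3.142  0.    -3.089]
flange 380 [ 438.9 -109.3   15.4] rect [ 444.8 -115. ] [76.3 79. ] 36.2 circ [ 439.5 -117. ] 44.9
```

View pics/w2.png

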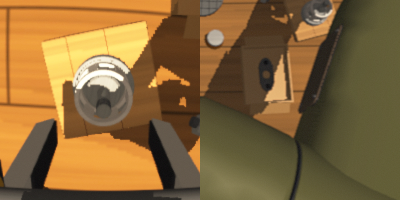

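The flange lies flat in the carton (right crop at (266,73)). Only the cage, plug and ring remain on the board, with the stem at (597.6,-235.7). Next I grip the stem.

Call:
jog_arm(plan=[0,0,-0.02,0,0,0,0,0,-0.045,0,0,0,0,0,-0.062,0,0,0,0,0,-0.072,0,0,0,0,0,-0.0755,0,0,0,0,0,-0.0755,0,0,0,0,0,-0.0755,0,0,0], claw=0.04)

```text
clock: 8.45
eef_pos: [597.9, -235.9, 93.1]
eef_rot: [-3.141, 0.001, -3.089]
wrist_force: [0.2, -0.0, 0.1]
finger_gap: 39.5
finger_force: 0.0
```

Call:
jog_arm(plan=[0,0,0,0,0,0,0,0,0,0,0,0,0,0,0,0,0,0,0,0,0,0,0,0,0,0,0,0,0,0,0,0,0,0,0,0,0,0,0,0,0,0], claw=0.0, force=40)

```text
clock: 9.15
eef_pos: [597.6, -235.8, 92.0]
eef_rot: [3.142, 0.0, -3.09]
wrist_force: [0.2, -0.4, 0.6]
finger_gap: 11.0
finger_force: 40.0
```

Call:
jog_arm(plan=[0,0,0.005,0,0,0,0,0,0.015,0,0,0,0,0,0.03,0,0,0,0,0,0.045,0,0,0,0,0,0.06,0,0,0,0,0,0.072,0,0,0,0,0,0.08,0,0,0,0,0,0.08,0,0,0])

```text
clock: 9.95
eef_pos: [597.9, -236.0, 173.3]
eef_rot: [-3.141, 0.002, -3.09]
wrist_force: [0.6, -0.0, -3.0]
finger_gap: 10.9
finger_force: 40.0
```

Call:
jog_arm(plan=[0,0.008,0,0,0,0,0,0.022,0,0,0,0,0,0.045,0,0,0,0,-0.001,0.075,0,0,0,0,-0.002,0.11,0,0,0,0,-0.003,0.15,0,0,0,0,-0.0035,0.19,0,0,0,0,-0.004,0.23,0,0,0,0,-0.0045,0.27,0,0,0,0,-0.005,0.31,0,0,0,0,-0.0055,0.35,0,0,0,0,-0.006,0.39,0,0,0,0,-0.0065,0.43,0,0,0,0,-0.007,0.465,0,0,0,0,-0.0075,0.495,0,0,0,0,-0.0076,0.52,0,0,0,0,-0.0076,0.54,0,0,0,0,-0.0076,0.553,0,0,0,0,-0.0076,0.5592,0,0,0,0,-0.0076,0.5592,0,0,0,0])

```text
clock: 11.95
eef_pos: [589.6, 323.8, 171.6]
eef_rot: [-3.141, -0.001, -3.089]
wrist_force: [0.4, -0.3, -2.6]
finger_gap: 11.4
finger_force: 40.0
```

```bash
python3 - <<'E'
from w import *
im=look(590,323,[('stand',38,52)],75)
look(590,323,[('plug',95,150)],40,'side')
cv2.imwrite('pics/w3.png',im[:,:,::-1])
E
```

```text
[589.8 323.1 171.7] [-3.141 -0.    -3.09 ]
stand 4652 [576.7 322.7  45.3] rect [589.8 324.2] [96.  95.3] 68.3 circ [589.4 324. ] 66.1
[590.  322.7 171.9] [-3.141 -0.    -3.09 ]
plug 173 [585.  314.2 131.8] rect [586.7 318.7] [30.8 35.7] 61.9 circ [588.3 320.7] 18.8
```

View pics/w3.png

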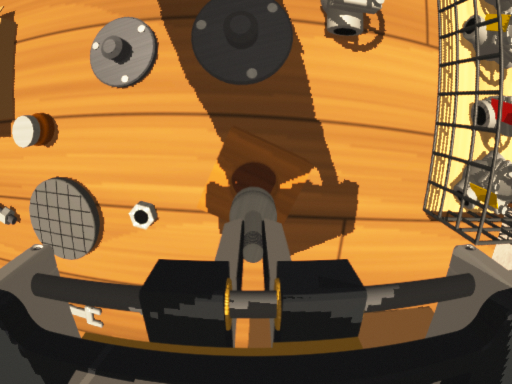

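The plug hangs straight in the fingers (head at about (254,203)) above the stand's bore (252,178), and the stand's centre matches. I lower it.

Call:
jog_arm(plan=[0,0.0004,-0.01,0,0,0,0,0.0004,-0.03,0,0,0,0,0.0004,-0.05,0,0,0,0,0.0004,-0.065,0,0,0,0,0.0004,-0.077,0,0,0,0,0.0004,-0.086,0,0,0,0,0.0004,-0.092,0,0,0,0,0.0004,-0.096,0,0,0,0,0.0004,-0.098,0,0,0,0,0.0004,-0.0985,0,0,0,0,0.0004,-0.0985,0,0,0])

```text
clock: 13.15
eef_pos: [590.1, 323.9, 73.8]
eef_rot: [3.141, 0.001, -3.09]
wrist_force: [-0.4, -0.8, -2.9]
finger_gap: 11.3
finger_force: 40.0
```

Call:
jog_arm(plan=[0,0,-0.001,0,0,0,0,0,-0.001,0,0,0,0,0,-0.001,0,0,0])

```text
clock: 13.45
eef_pos: [590.2, 323.9, 73.0]
eef_rot: [3.141, 0.001, -3.09]
wrist_force: [0.5, 0.3, 1.5]
finger_gap: 11.1
finger_force: 40.0
```

The force reversed, so the nose is on the bore floor. I release and go back to the stack.

Call:
jog_arm(plan=[0,0,0,0,0,0,0,0,0,0,0,0,0,0,0,0,0,0,0,0,0,0,0,0,0,0,0,0,0,0], claw=0.04)

```text
clock: 13.95
eef_pos: [589.9, 323.8, 72.5]
eef_rot: [3.142, 0.0, -3.09]
wrist_force: [-0.1, -0.3, -0.2]
finger_gap: 39.6
finger_force: 0.0
```

Call:
jog_arm(plan=[0,0,0.02,0,0,0,0,0,0.05,0,0,0,0,0,0.08,0,0,0,0,-0.02,0.09,0,0,0,0,-0.05,0.09,0,0,0,0,-0.09,0.09,0,0,0,0.001,-0.13,0.09,0,0,0,0.002,-0.17,0.09,0,0,0,0.003,-0.21,0.09,0,0,0,0.004,-0.25,0.09,0,0,0,0.005,-0.29,0.09,0,0,0,0.006,-0.33,0.09,0,0,0,0.007,-0.37,0.09,0,0,0,0.008,-0.41,0.09,0,0,0,0.008,-0.45,0.09,0,0,0,0.008,-0.49,0.09,0,0,0,0.008,-0.52,0.09,0,0,0,0.008,-0.545,0.09,0,0,0,0.008,-0.5592,0.09,0,0,0,0.008,-0.5592,0.09,0,0,0], claw=0.085)

```text
clock: 15.95
eef_pos: [597.1, -237.0, 161.7]
eef_rot: [3.141, -0.001, -3.092]
wrist_force: [0.8, 0.0, 0.6]
finger_gap: 85.0
finger_force: 0.0
```

```bash
python3 - <<'E'
from w import *
im=look(598,-235.5,[('cage',78,92),('ring',34,44)],60)
im2=look(590,323.5,[('stem',80,120)],40,'top')
look(590,323.5,[('stem',80,120)],40,'side')
cv2.imwrite('pics/w4.png',np.hstack([im[100:300,150:350],im2[80:280,110:310]])[:,:,::-1])
E
```

```text
[ 597.4 -235.7  161.9] [ 3.141e+00 -1.000e-03 -3.091e+00]
cage 971 [ 598.2 -235.6   84.4] rect [ 597.9 -235.5] [53.7 53.9] 78.5 circ [ 598.1 -235.9] 27.3
ring 1320 [ 596.7 -235.8   38.3] rect [ 596.9 -235.7] [64.7 62.9] 54.0 circ [ 597.8 -235.8] 33.0
[ 597.7 -234.8  162.1] [ 3.141e+00 -1.000e-03 -3.090e+00]
stem 35 [589.5 321.7  96.5] rect [590.6 322.4] [11.4 11.7] 25.5 circ [590.9 322.7] 6.4
[ 597.9 -234.4  162.2] [ 3.141 -0.    -3.089]
stem 36 [588.6 321.1  93.1] rect [589.1 323. ] [11.3 13.2] 23.0 circ [589.5 323. ] 7.3
```

View pics/w4.png

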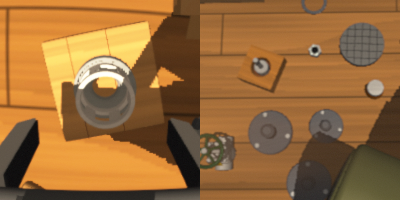

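The plug stands upright in the stand (right crop (262,67)). The cage, at (598,-235.6), is empty and between the fingers. I grip it next.

Call:
jog_arm(plan=[0,0,-0.025,0,0,0,0,0,-0.055,0,0,0,0,0,-0.08,0,0,0,0,0,-0.097,0,0,0,0,0,-0.106,0,0,0,0,0,-0.11,0,0,0,0,0,-0.11,0,0,0,0,0,-0.11,0,0,0])

```text
clock: 16.9
eef_pos: [598.4, -235.4, 53.5]
eef_rot: [-3.141, 0.001, -3.089]
wrist_force: [0.1, -0.1, -0.2]
finger_gap: 85.3
finger_force: 0.0
```

Call:
jog_arm(plan=[0,0,0,0,0,0,0,0,0,0,0,0,0,0,0,0,0,0,0,0,0,0,0,0,0,0,0,0,0,0,0,0,0,0,0,0,0,0,0,0,0,0], claw=0.04, force=30)

```text
clock: 17.6
eef_pos: [598.0, -235.4, 52.5]
eef_rot: [-3.142, 0.0, -3.09]
wrist_force: [-1.0, 0.8, 1.5]
finger_gap: 52.9
finger_force: 30.0
```

Call:
jog_arm(plan=[0,0,0.005,0,0,0,0,0,0.015,0,0,0,0,0,0.03,0,0,0,0,0,0.04,0,0,0,0,0,0.045,0,0,0,0,0,0.045,0,0,0])

```text
clock: 18.2
eef_pos: [598.3, -235.6, 98.5]
eef_rot: [-3.141, 0.001, -3.09]
wrist_force: [0.6, 0.4, -1.7]
finger_gap: 53.0
finger_force: 30.0
```

Call:
jog_arm(plan=[-0.003,0.008,0.005,0,0,0,-0.01,0.024,0.01,0,0,0,-0.02,0.048,0.01,0,0,0,-0.033,0.08,0.01,0,0,0,-0.048,0.116,0.01,0,0,0,-0.064,0.155,0.01,0,0,0,-0.08,0.194,0.01,0,0,0,-0.096,0.233,0.01,0,0,0,-0.112,0.272,0.01,0,0,0,-0.127,0.308,0.01,0,0,0,-0.14,0.34,0.01,0,0,0,-0.15,0.364,0.01,0,0,0,-0.157,0.381,0.005,0,0,0,-0.1605,0.3896,0,0,0,0,-0.1605,0.3896,0,0,0,0,-0.1605,0.3896,0,0,0,0])

```text
clock: 19.8
eef_pos: [437.5, 153.8, 97.4]
eef_rot: [-3.141, -0.0, -3.09]
wrist_force: [0.3, -0.6, -2.0]
finger_gap: 52.8
finger_force: 30.0
```

```bash
python3 - <<'E'
from w import *
im=look(437.4,154,[('disc',8,20)],65)
cv2.imwrite('pics/w5.png',im[80:300,130:390,::-1])
look(437.4,154,[('cage',80,140)],40,'side')
E
```

```text
[437.7 153.6  97.5] [-3.141  0.    -3.09 ]
disc 4819 [430.  155.   12.3] rect [437. 155.] [88.5 89.6] 4.0 circ [437.1 155. ] 45.2
[437.8 153.5  97.5] [-3.142  0.    -3.09 ]
cage 561 [430.5 145.1 112.5] rect [435.1 149.7] [67.  52.8] 63.6 circ [435.2 153. ] 39.4
```

View pics/w5.png

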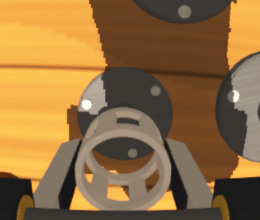

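The cage is held level above the small disc, whose centre is (437.2,154.8). I lower it over the spigot.

Call:
jog_arm(plan=[0,0.0005,-0.01,0,0,0,0,0.0005,-0.025,0,0,0,0,0.0005,-0.04,0,0,0,0,0.0005,-0.052,0,0,0,0,0.0005,-0.061,0,0,0,0,0.0005,-0.067,0,0,0,0,0.0005,-0.069,0,0,0,0,0.0005,-0.07,0,0,0,0,0.0005,-0.0705,0,0,0,0,0.0005,-0.0705,0,0,0])

```text
clock: 20.9
eef_pos: [437.6, 154.7, 27.5]
eef_rot: [3.142, 0.001, -3.09]
wrist_force: [-2.1, -0.6, 3.3]
finger_gap: 53.3
finger_force: 30.0
```

Call:
jog_arm(plan=[0,0,0,0,0,0,0,0,0,0,0,0,0,0,0,0,0,0,0,0,0,0,0,0,0,0,0,0,0,0], claw=0.085)

```text
clock: 21.4
eef_pos: [437.4, 154.7, 26.9]
eef_rot: [-3.142, -0.0, -3.09]
wrist_force: [-0.2, 0.8, -0.6]
finger_gap: 84.7
finger_force: 0.0
```

Call:
jog_arm(plan=[0,0,0.02,0,0,0,0,0,0.055,0,0,0,0,0,0.085,0,0,0,0.007,-0.017,0.1,0,0,0,0.02,-0.048,0.1,0,0,0,0.036,-0.087,0.1,0,0,0,0.052,-0.127,0.1,0,0,0,0.068,-0.166,0.1,0,0,0,0.084,-0.205,0.1,0,0,0,0.1,-0.244,0.1,0,0,0,0.116,-0.283,0.1,0,0,0,0.132,-0.322,0.1,0,0,0,0.146,-0.355,0.1,0,0,0,0.156,-0.379,0.1,0,0,0,0.1605,-0.3904,0.1,0,0,0,0.1605,-0.3904,0.1,0,0,0,0.1605,-0.3904,0.1,0,0,0], claw=0.094)

```text
clock: 23.1
eef_pos: [597.7, -234.7, 126.8]
eef_rot: [3.141, -0.0, -3.089]
wrist_force: [0.9, 0.7, 0.9]
finger_gap: 94.1
finger_force: 0.0
```

```bash
python3 - <<'E'
from w import *
im=look(598,-235.5,[('ring',30,46)],50)
im2=look(437.4,154.5,[('cage',52,70)],45,'top')
im3=look(437.4,154.5,[('cage',54,66)],45,'side')
cv2.imwrite('pics/w6.png',np.hstack([im[100:300,150:350],im2[130:330,150:350],im3[120:320,120:320]])[:,:,::-1])
E
```

```text
[ 597.7 -234.5  127. ] [ 3.141 -0.    -3.089]
ring 3221 [ 597.8 -235.7   37.7] rect [ 598.6 -235.8] [65.5 65.6] 3.2 circ [ 598.2 -235.7] 33.3
[ 597.8 -234.5  127.1] [ 3.141 -0.    -3.088]
cage 114 [438.7 153.9  59. ] rect [437.4 152.7] [52.7 52.6] 2.4 circ [437.9 153.1] 27.0
[ 597.9 -234.5  127.2] [ 3.142  0.    -3.088]
cage 145 [436.5 152.6  58.1] rect [437.7 154.2] [55.4 52.3] 37.8 circ [436.5 154.6] 28.4
```

View pics/w6.png

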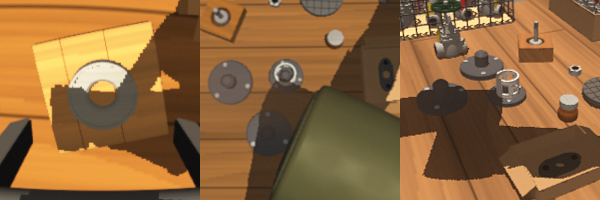

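The cage is seated on the small disc (top at 60 mm, as expected) and the ring at (598.2,-235.7) is free. I pick up the ring.

Call:
jog_arm(plan=[0,0,-0.025,0,0,0,0,0,-0.055,0,0,0,0,0,-0.078,0,0,0,0,0,-0.092,0,0,0,0,0,-0.099,0,0,0,0,0,-0.102,0,0,0,0,0,-0.102,0,0,0,0,0,-0.102,0,0,0])

```text
clock: 24.05
eef_pos: [598.4, -235.9, 26.0]
eef_rot: [-3.141, 0.001, -3.09]
wrist_force: [0.2, 0.1, 0.6]
finger_gap: 93.9
finger_force: 0.0
```

Call:
jog_arm(plan=[0,0,0,0,0,0,0,0,0,0,0,0,0,0,0,0,0,0,0,0,0,0,0,0,0,0,0,0,0,0,0,0,0,0,0,0,0,0,0,0,0,0], claw=0.05, force=45)

```text
clock: 24.75
eef_pos: [598.0, -235.7, 25.1]
eef_rot: [3.142, 0.0, -3.09]
wrist_force: [-0.5, 0.8, 2.2]
finger_gap: 66.0
finger_force: 45.0
```

Call:
jog_arm(plan=[0,0,0.004,0,0,0,0,0,0.012,0,0,0,0,0,0.025,0,0,0,0,0,0.04,0,0,0,0,0,0.052,0,0,0,0,0,0.06,0,0,0,0,0,0.06,0,0,0])

```text
clock: 25.45
eef_pos: [598.5, -236.0, 86.6]
eef_rot: [-3.14, 0.002, -3.09]
wrist_force: [-0.1, -0.1, -2.8]
finger_gap: 65.5
finger_force: 45.0
```

Call:
jog_arm(plan=[0.001,0.007,0,0,0,0,0.004,0.02,0,0,0,0,0.008,0.04,0,0,0,0,0.014,0.068,0,0,0,0,0.02,0.1,0,0,0,0,0.027,0.135,0,0,0,0,0.034,0.17,0,0,0,0,0.041,0.205,0,0,0,0,0.047,0.235,0,0,0,0,0.052,0.26,0,0,0,0,0.056,0.278,0,0,0,0,0.058,0.289,0,0,0,0,0.059,0.293,0,0,0,0,0.059,0.293,0,0,0,0,0.059,0.293,0,0,0,0])

```text
clock: 26.95
eef_pos: [656.9, 56.4, 84.9]
eef_rot: [-3.141, -0.0, -3.09]
wrist_force: [-0.4, 0.4, -3.6]
finger_gap: 65.8
finger_force: 45.0
```

```bash
python3 - <<'E'
from w import *
im=look(657,57.3,[('lap',17,27)],75)
look(657,57.3,[('ring',75,110)],45,'side')
cv2.imwrite('pics/w7.png',im[80:300,130:390,::-1])
E
```

```text
[656.9  56.3  84.9] [-3.141 -0.    -3.091]
lap 8035 [637.6  57.6  22.4] rect [648.2  53.4] [ 99.2 118.6] 28.7 circ [657.8  58.2] 60.3
[656.9  56.3  85. ] [-3.142 -0.    -3.091]
ring 493 [647.9  56.   94.5] rect [650.5  55.6] [79.  56.4] 67.9 circ [653.7  56.6] 44.8
```

View pics/w7.png

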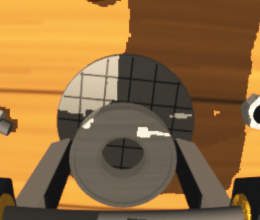

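The ring is level above the lap plate, whose centre is about (657.5,57.8). I lower it gently.

Call:
jog_arm(plan=[0,0.001,-0.008,0,0,0,0,0.001,-0.02,0,0,0,0,0.001,-0.032,0,0,0,0,0.001,-0.042,0,0,0,0,0.001,-0.049,0,0,0,0,0.001,-0.053,0,0,0,0,0.001,-0.0555,0,0,0,0,0.001,-0.057,0,0,0,0,0.001,-0.0575,0,0,0,0,0.001,-0.0575,0,0,0])

```text
clock: 28.05
eef_pos: [657.1, 58.3, 27.7]
eef_rot: [-3.142, 0.0, -3.09]
wrist_force: [-0.7, -0.5, -3.5]
finger_gap: 65.7
finger_force: 45.0
```

Call:
jog_arm(plan=[0,0,-0.001,0,0,0,0,0,-0.001,0,0,0])

```text
clock: 28.25
eef_pos: [657.2, 58.3, 27.1]
eef_rot: [3.142, 0.001, -3.09]
wrist_force: [-2.4, -0.6, 2.1]
finger_gap: 65.9
finger_force: 45.0
```

Contact. I release and retreat.

Call:
jog_arm(plan=[0,0,0,0,0,0,0,0,0,0,0,0,0,0,0,0,0,0,0,0,0,0,0,0,0,0,0,0,0,0], claw=0.092)

```text
clock: 28.75
eef_pos: [656.9, 58.3, 26.4]
eef_rot: [3.142, -0.0, -3.09]
wrist_force: [0.2, 1.1, 0.3]
finger_gap: 91.9
finger_force: 0.0
```

Call:
jog_arm(plan=[0,0,0.015,0,0,0,0,0,0.045,0,0,0,0,0,0.09,0,0,0,0,0,0.14,0,0,0,-0.03,0,0.175,0,0,0,-0.07,0,0.19,0,0,0,-0.11,0,0.2,0,0,0,-0.15,0,0.2,0,0,0,-0.19,0,0.2,0,0,0,-0.23,0,0.2,0,0,0,-0.25,0,0.2,0,0,0,-0.25,0,0.2,0,0,0])

```text
clock: 29.95
eef_pos: [405.5, 58.4, 228.0]
eef_rot: [-3.142, 0.003, -3.089]
wrist_force: [0.3, 0.4, 1.6]
finger_gap: 92.0
finger_force: 0.0
```

```bash
python3 - <<'E'
from w import *
im=look(657,57.5,[('ring',36,48)],50,'side')
look(530.5,25.3,[('jar',40,56)],40,'side')
look(367,415,[('valve',140,160)],60,'side')
look(438,-107,[('flange',11,22)],45,'side')
look(590,323.5,[('stem',80,120)],40,'side')
cv2.imwrite('pics/s9.png',cv2.resize(im[:,:,::-1],(800,600)))
E
```

```text
[406.8  58.3 227.9] [-3.142e+00  3.000e-03 -3.089e+00]
ring 317 [656.   58.1  39.2] rect [655.8  58.4] [64.8 65. ] 89.1 circ [655.2  59.6] 34.4
[407.4  58.3 227.6] [-3.142e+00  2.000e-03 -3.090e+00]
jar 207 [527.8  23.5  46.6] rect [528.7  25.9] [40.6 39.2] 86.0 circ [530.1  26. ] 21.1
[407.7  58.3 227.2] [ 3.142e+00  1.000e-03 -3.090e+00]
valve 289 [364.9 411.4 148.5] rect [365.3 413.9] [78.9 76.3] 45.1 circ [365.1 415.4] 40.6
[407.7  58.3 226.8] [-3.142e+00  1.000e-03 -3.090e+00]
flange 581 [ 436.4 -107.7   15.2] rect [ 438.6 -106.3] [88.5 38.6] 2.3 circ [ 438.6 -106.7] 44.3
[407.6  58.2 226.5] [-3.142 -0.    -3.09 ]
stem 39 [588.9 321.7  92.4] rect [589.4 324.6] [15.7 10.2] 78.1 circ [587.6 325. ] 8.5
```

View pics/s9.png

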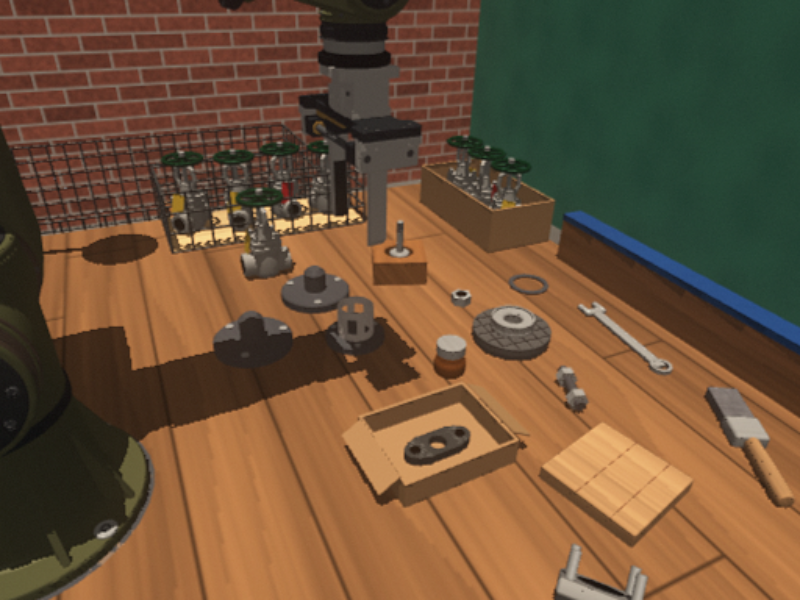

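All parts are at their stations: flange (437,445), plug (400,240), cage (355,320), ring (513,320). The jar and the valve have not moved, and the arm is clear of everything.

```bash
python3 -c "
from cell import manip
print(manip.sign_off())"
```

```text
the job is handed in; nothing more can be done
None
```

The job is handed in at about 30 s of the 134 s limit: the final pictures show all four trim parts at their stations and the valve and jar where they stood, but sign-off returned no verdict.

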